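# Locate a lock case on the drilling jig

### The job

Lay the grey lock case flat on the steel drilling jig, brass edge towards the two dowels, clipped corner diagonally away from them and the blue end stop. Push it fully home so that it bears on both dowels and on the end stop's button, all three at the same moment, pressing it there gently for a second (about 5 N on each, never 15 N or more on any of them), and then leave it seated there. Do not disturb the padlock or the tape.

Things in the scene. Friction and masses are not known exactly. Their poses are not given: they have to be found in the camera images.
- jig: Bright steel drilling jig plate, ground and lightly oiled (friction of the case on it, on dowels and stop about 0.2), 150 (x) x 250 (y) x 12 mm, screwed to the bench (immovable). Origin under its centre at bench height; its top is 12 mm above. Its x axis points away from the robot, towards the dowels; y points left, towards the end stop; z up. It is placed with some yaw.
- dowel_left: Left of the two fixed steel dowels, 12 mm in diameter, standing 14 mm above the jig's top. Origin on its axis at the jig's top, 45 mm in x and 46 mm in y from the jig's origin, so the side that the case bears on is at jig x = 39 mm.
- dowel_right: Right dowel, same size; at 45 mm in x and -26 mm in y from the jig's origin. The line of both dowels is along the jig's y.
- end_stop: Blue end stop, 24 x 28 x 20 mm, fixed on the jig's top, parallel to it; origin at jig x = 31 mm, y anew each time within 68 to 88 mm. A steel button, 12 mm across, axis 10 mm above the jig's top, sticks out 6 mm towards -y; the case's +y end bears on its face. Origin: on the jig's top under the middle of that face. Dowels and stop are rigid; keep below 15 N on each.
- lock_case: Loose grey steel lock case, 60 (x) x 120 (y) x 18 mm, 0.3 to 0.5 kg, flat on the bench right of the jig, turned at most 0.7 rad from its final direction. Origin: centre of its underside. Brass strip on its +x long side (goes to the dowels); its +y end goes to the stop; the -x, -y corner is clipped at 45 degrees (18 mm legs). Seated, its axes are parallel to the jig's.
- edge_left (a point): Point on the case's brass side, 30 mm in x, 42 mm in y, 9 mm in z from the case's origin; at jig x = 39 mm when seated.
- edge_right (a point): Point on the case's brass side, 30 mm in x, -42 mm in y, 9 mm in z from the case's origin; at jig x = 39 mm when seated.
- end_face (a point): Point on the case's +y end that meets the button: 22 mm in x, 60 mm in y, 9 mm in z from the case's origin.
- clipped_corner (a point): Middle of the clipped corner's flat upright face, 25 mm wide: -21 mm in x, -51 mm in y, 9 mm in z from the case's origin. A push square on this face, along the case's own (1, 1) direction, presses the case on both dowels and the stop together.
- padlock: Brass padlock standing on its body, 19 x 42 x 66 mm; origin under its centre. Bystander.
- tape_roll: Roll of blue tape lying flat, 64 mm across, 18 mm high; origin under its centre. Bystander.

How it is judged:
By the outcome, as a careful person would: the job done as asked, in the order asked, and still so for the second after the job is handed in, with the robot touching nothing.
It also fails if it takes over 72 s, if anything falls off the work surface, if the arm or the gripper's body presses on something with over 40 N, if the wrist force passes 120 N, or if a joint passes its speed limit or range.

### The arm

A 6-joint arm with a two-finger parallel gripper is mounted at the origin on a cart in front of the work surface, level with it; the furniture and walls round the work are solid. World frame = base frame: x ahead of the robot, y to its left, z up, the work surface at z = 0. Lengths are in mm, angles in degrees, forces in N, time in s.
With the tool pointing down it reaches from about 275 to 1000 mm from the base axis. Payload 8.4 kg.
Tool frame: the origin (TCP) lies between the finger pads; the fingertips stand arm.finger_overhang ahead of it and the grasp point (between the pads) lies 2 mm behind it (arm.finger_overhang is the distance from the TCP to the fingertips, in mm); z points along the fingers, y is the line along which they close (so a half turn about z gives the same grasp; the last joint's range is limited). The gripper opens to 85 mm and grips with 20 to 120 N. Pads are 22 mm wide; open, the fingers measure 114 mm over their backs; the gripper's body (76 mm by 85 mm) begins 54 mm behind the grasp point. The pads swing forward as they close: fully open they stand 13 mm farther back than shut.
Start: joints at [74.462, 20.225, 93.587, -0, 66.188, -0.138], TCP at [165.983, 602.559, 223.581] pointing down, gripper open.
Joint ranges: [-150.9, 150.9], [-52.94, 120.26], [3.33, 152.33], [-74.26, 254.26], [0, 154.13], [-172.89, 172.89]. Speed limits (degrees/s): [127.2, 127.2, 159.86, 180, 180, 180].

### API

Orientations are given as [roll, pitch, yaw] about the fixed x, y, z axes, in that order (R = Rz(yaw) Ry(pitch) Rx(roll)).
In Python, from bench import arm gives the robot as it stands.
- The arm moves only by the tool arm_command, never from a script. Its argument "plan" is a list that holds one entry, the list of rows, each a list of 7 numbers: the shift along the tool's x, y, z in m, then the turn, a rotation vector about the tool's x, y, z in degrees, then the opening, from 0 (shut) to 1 (fully open). In form: [[[tx, ty, tz, rx, ry, rz, claw], ...]]. A call has 1 to 12 rows; each row is the pose to reach, as a shift and turn from the pose commanded when the call began, along the tool's axes at that moment; what a row does not reach only later rows make up. A row lasts 1/8 s, in which the tool goes at most 62.5 mm and 10.7 degrees, less where a joint would pass 70% of its speed; a pose out of reach is approached as far as the arm can. A call with a gripper value outside its range is refused whole. The fingers move at their own pace and stop on an object; "newtons" is the grip in N (left out, the last holds). Time passes only in rows, so rows that repeat a pose let the fingers close. It gives the time, the measured TCP pose, the force, the opening and the grip force at its end, in the units of the state.
- arm.observe(): the state, without advancing time (a new reading comes with each control period).
- arm.capture(name): name is "scene" or "top" or "wrist"; returns a dict with "color" (400x640x3 uint8, red, green, blue), "fx", "fy", "cx", "cy" (pixels), "D" ([k1, k2, p1, p2, k3] as OpenCV has them; the pictures are not rectified), "R" (3x3) and "t" (3): a world point X has camera coordinates R X + t; the wrist camera has in their place "hand_eye" (4x4, takes a point from camera to tool coordinates, whose origin is the TCP and whose axes are the flange's). Camera axes: x right, y down, z forward; pixel columns grow to the right and rows downward; lengths in mm; the calibration is good to about 2 mm. A picture is of the moment at which its call begins: read the wrist's pose just before it. There is no depth.
- arm.job_done(): hands the job in; it is judged then, once.
Trained networks look in a picture, given as the dict that the camera call returned (one of the last four; its "shot" number tells which), for a name from the list of things; names that differ only in an ending like _2 or _b are one class to them, and where a whole thing is asked for, a point or a joint stands for the part that bears it (a point fixed in the world has none). Each returns a list of dicts, best first, with "score" (0 to 1); they miss things now and then, are a little off and sometimes report something else, mostly with a low value. They report only what shows in the picture. A call takes as long as a camera call.
- arm.recognise(thing, picture): "extent" ([left, top, width, height] in pixels, round what is visible of it).
- arm.regions_of(thing, picture): "pixels" (400x640 bool, what is visible of it) and "extent" ([left, top, width, height] in pixels, round what is visible of it).
- arm.tip_of(thing, picture): "pixel" ([column, row] in pixels: a listed point, or the origin of a listed thing).
The state is a dict: "time_s": time; "joints": joint angles; "joint_velocities": joint speeds; "joint_torque": joint torques, N m; "tool_pos": TCP position; "ee_rot": TCP orientation; "wrist_force": force on the tool from outside, world axes, zero at the start; "moment": the same for the moment, N m; "grip_width": finger opening in mm; "finger_force": force on a finger pad.
Only numpy, scipy, OpenCV 4.12 (cv2) and the standard library are available. Lean on these libraries where they do the work, as an engineer would, in place of code of your own. Each camera call takes 0.05 s, during which the arm holds its last target. There are 200 camera calls.

## Working session

There is one attempt and no reset: what is moved stays moved. The work goes in short steps, Python scripts to look and compute and a tool call to move; the robot and the scene stay as the last step left them, time stands still between calls to the robot, and variables do not carry over. Pictures are saved under pics/ and viewed, at most 10 in all, crops included, and the job is handed in when it is done.

Besides the shell and the picture viewer there is one more tool, called after "Emit:" as name([rows], argument=value, ...), one row to a line, values as JSON. arm_command: Moves the arm, as the interface text tells. Its arguments: {"type":"object","properties":{"plan":{"type":"array","items":{"type":"array","items":{"type":"array","items":{"type":"number"}}}},"newtons":{"type":"number"}},"required":["plan"]}

```bash
mkdir -p pics; ls; cat > h.py <<'E'
import numpy as np, cv2
from bench import arm
from scipy.spatial.transform import Rotation as Ro
def K(p): return np.array([[p['fx'],0,p['cx']],[0,p['fy'],p['cy']],[0,0,1.]])
def toolT(s):
    T=np.eye(4); T[:3,:3]=Ro.from_euler('xyz',s['ee_rot'],degrees=True).as_matrix(); T[:3,3]=s['tool_pos']; return T
def RT(p,s=None):
    if 'hand_eye' in p:
        C=np.linalg.inv(toolT(s)@np.array(p['hand_eye'])); return C[:3,:3],C[:3,3]
    return np.array(p['R']),np.array(p['t']).ravel()
def ray(p,px,z,s=None):
    R,t=RT(p,s); n=cv2.undistortPoints(np.array(px,float).reshape(-1,1,2),K(p),np.array(p['D'],float)).reshape(-1,2)
    d=np.c_[n,np.ones(len(n))]@R; c=-R.T@t
    return c+d*((z-c[2])/d[:,2])[:,None]
def proj(p,X,s=None):
    R,t=RT(p,s); return cv2.projectPoints(np.array(X,float).reshape(-1,3),cv2.Rodrigues(R)[0],t,K(p),np.array(p['D'],float))[0].reshape(-1,2)
def save(p,n): cv2.imwrite('pics/'+n+'.png',p['color'][:,:,::-1])
E
python3 - <<'E'
from h import *
s=arm.observe(); print({k:np.round(v,2) for k,v in s.items()})
print(arm.finger_overhang)
Z=dict(jig=0,dowel_left=12,dowel_right=12,end_stop=12,lock_case=0,edge_left=9,edge_right=9,end_face=9,clipped_corner=9,padlock=0,tape_roll=0)
for c in ('top','scene'):
    p=arm.capture(c); save(p,c)
    for k,z in Z.items():
        r=arm.tip_of(k,p)
        for q in r[:2]: print(c,k,round(q['score'],2),np.round(q['pixel'],1),ray(p,q['pixel'],z).round(1)[0])
E
```

```text
pics
{'time_s': np.float64(0.0), 'joints': array([74.46, 20.26, 93.63,  0.  , 66.19, -0.14]), 'joint_velocities': array([ 0.06, -0.06,  0.03, -0.08,  0.02,  0.03]), 'joint_torque': array([-0.000e+00, -6.053e+01, -3.421e+01, -0.000e+00,  1.000e-02,
        0.000e+00]), 'tool_pos': array([165.87, 602.1 , 222.86]), 'ee_rot': array([-179.92,   -0.  ,  164.6 ]), 'wrist_force': array([-0.69, -0.34, -0.56]), 'moment': array([ 0.  , -0.  ,  0.02]), 'finger_force': np.float64(0.0), 'grip_width': np.float64(85.45)}
17.0
top jig 0.56 [252.4 194.6] [496.2  78.3   0. ]
top jig 0.47 [218.7 180.6] [529.4 156.8   0. ]
top dowel_left 0.47 [234.7 170.2] [551.  117.6  12. ]
top dowel_right 0.59 [266.  178.5] [531.2  45.7  12. ]
top end_stop 0.49 [222.5 179.4] [529.9 145.   12. ]
top lock_case 0.79 [391.5 233.8] [ 404.6 -237.5    0. ]
top edge_left 0.7 [377.4 218. ] [ 439.8 -205.4    9. ]
top edge_right 0.58 [413.2 219.7] [ 435.4 -285.3    9. ]
top end_face 0.93 [366.5 225.6] [ 422.8 -180.6    9. ]
top clipped_corner 0.65 [423.1 244.8] [ 379.4 -305.2    9. ]
top padlock 0.59 [402.3 156.6] [ 582.6 -267.8
[... 207 characters left out ...]
 435.8 -294.3   12. ]
scene dowel_right 0.41 [302.3 174.6] [530.7  43.9  12. ]
scene end_stop 0.55 [267.9 155.5] [518.5 152.8  12. ]
scene lock_case 0.77 [354.7 284.5] [ 401.4 -247.2    0. ]
scene edge_left 0.85 [350.1 259.7] [ 431.3 -205.4    9. ]
scene edge_left 0.69 [284. 160.] [537.7 117.    9. ]
scene edge_right 0.59 [386.4 283.7] [ 438.6 -288.3    9. ]
scene end_face 0.7 [336.6 257.4] [ 416.7 -184.5    9. ]
scene end_face 0.61 [304.2 173.9] [538.   45.9   9. ]
scene clipped_corner 0.88 [368. 305.] [ 380.9 -298.2    9. ]
scene padlock 0.71 [428.1 244.5] [ 577.4 -273.5    0. ]
scene tape_roll 0.87 [400.7 218.3] [ 595.1 -189.4    0. ]
scene tape_roll 0.29 [302.6 174.8] [540.7  54.6   0. ]
```

View pics/top.png

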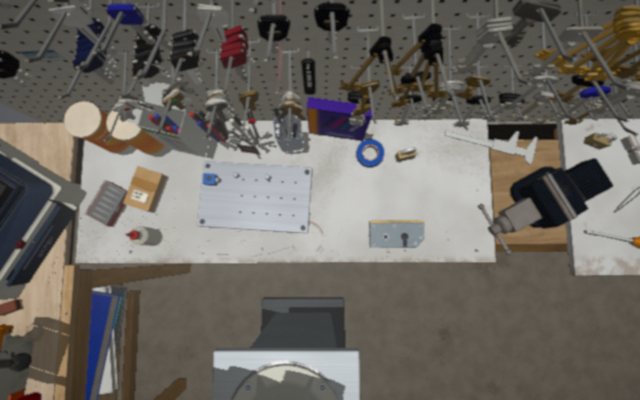

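View pics/scene.png

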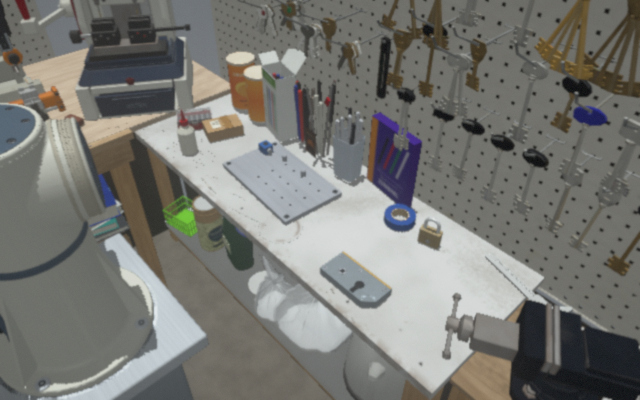

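The top view shows the jig at about (255,197) with the blue stop at (211,180). The case is at (396,234), brass edge up and clip at bottom right. The tape is at (370,153) and the padlock at (405,155), both clear of the case. Next I'll move the wrist camera over the jig.

```bash
cat >> h.py <<'E'
def go(pos,yaw,s=None):
    s=s or arm.observe(); T=toolT(s); R=T[:3,:3]
    G=Ro.from_euler('xyz',[180,0,yaw],degrees=True).as_matrix()
    print('m',((R.T@(np.array(pos)-T[:3,3]))/1000).round(4),'deg',Ro.from_matrix(R.T@G).as_rotvec(degrees=True).round(2))
E
python3 - <<'E'
from h import *
p=arm.capture('wrist'); print(np.array(p['hand_eye']).round(2),p['fx'])
go([166,602,380],164.6); go([460,80,380],90)
E
```

```text
[[   0.     -0.96   -0.26   65.75]
 [   1.      0.     -0.     -0.42]
 [   0.     -0.26    0.96 -151.18]
 [   0.      0.      0.      1.  ]] 322.5032608451494
m [-0.0002 -0.0005 -0.1564] deg [-0.  0. -0.]
m [-0.4222 -0.4257 -0.1564] deg [ 0.   0.  74.6]
```

Emit:
arm_command([
  [[0,0,-0.06,0,0,0,1],[-0.04,-0.04,-0.12,0,0,8,1],[-0.09,-0.08,-0.12,0,0,16,1],[-0.13,-0.12,-0.12,0,0,25,1],[-0.17,-0.17,-0.12,0,0,34,1],[-0.21,-0.21,-0.12,0,0,43,1],[-0.25,-0.25,-0.12,0,0,52,1],[-0.29,-0.29,-0.12,0,0,60,1],[-0.33,-0.33,-0.1,0,0,68,1],[-0.37,-0.37,-0.04,0,0,74.6,1],[-0.41,-0.405,0.02,0,0,74.6,1],[-0.413,-0.405,0.07,0,0,74.6,1]],
])

```text
time_s: 2.75
tool_pos: [454.5, 106.2, 172.3]
ee_rot: [179.8, -0.0, 89.9]
wrist_force: [1.0, 1.0, 0.4]
grip_width: 85.5
finger_force: 0.0
```

```bash
python3 - <<'E'
from h import *
s=arm.observe(); print(s['tool_pos'],s['ee_rot'],s['time_s'])
p=arm.capture('wrist'); save(p,'w1')
for k,z in dict(jig=0,dowel_left=12,dowel_right=12,end_stop=12).items():
    for q in arm.tip_of(k,p)[:2]: print(k,round(q['score'],2),np.round(q['pixel'],1),ray(p,q['pixel'],z,s).round(1)[0])
E
```

```text
[454.47218312 106.23326041 172.25715442] [ 1.79794629e+02 -3.45564307e-02  8.98953977e+01] 2.75
jig 0.84 [356.8 211.7] [490.3  68.8   0. ]
dowel_left 0.7 [404.4 175.5] [535.2 109.9  12. ]
dowel_right 0.64 [399.9 240.7] [535.   40.7  12. ]
end_stop 0.68 [400.4 132.6] [528.8 151.6  12. ]
```

View pics/w1.png

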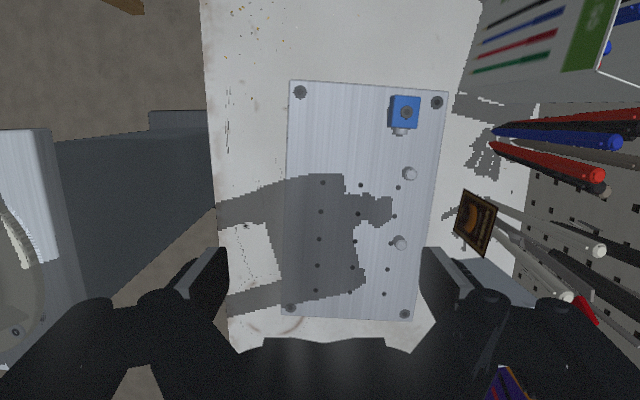

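The jig is fully in view: corners about (290,80), (448,92), (415,320) and (284,316), dowels at (410,173) and (400,243), and the stop's button at (399,132). I'll zoom in to pick refined points.

```bash
python3 - <<'E'
from h import *
i=cv2.imread('pics/w1.png'); cv2.imwrite('pics/c1.png',cv2.resize(i[85:265,370:450],None,fx=3.3,fy=3.3,interpolation=cv2.INTER_CUBIC))
a=i[70:330,270:460]; b=cv2.resize(a,None,fx=2.3,fy=2.3,interpolation=cv2.INTER_CUBIC); c=cv2.imread('pics/c1.png'); 
o=np.zeros((598,437+264,3),np.uint8); o[:598,:437]=b[:598,:437]; o[:594,437:]=c[:594,:264]; cv2.imwrite('pics/c2.png',o)
E
```

```text
(no output)
```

View pics/c2.png

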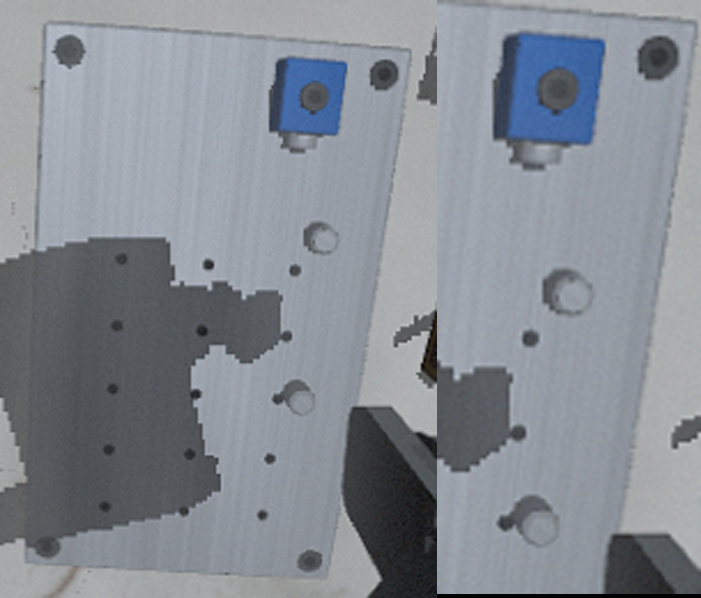

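```bash
python3 - <<'E'
from h import *
from scipy.optimize import least_squares
s=arm.observe(); p=arm.capture('wrist')
L=lambda u,v:((u+.5)/2.3-.5+270,(v+.5)/2.3-.5+70)
Q=lambda u,v:((u-437+.5)/3.3-.5+370,(v+.5)/3.3-.5+85)
px=np.array([L(46,23),L(411,48),L(26,563),L(328,578),Q(574,293),Q(540,524),Q(518,34),Q(604,40),Q(508,136),Q(590,144),Q(534,168)])
def X(q):
    x,y,a,ys=q; P=np.array([[-75,125,12],[75,125,12],[-75,-125,12],[75,-125,12],[45,46,26],[45,-26,26],[19,ys+34,32],[43,ys+34,32],[19,ys+6,32],[43,ys+6,32],[31,ys,27]],float)
    c,d=np.cos(a),np.sin(a); return np.c_[x+c*P[:,0]-d*P[:,1],y+d*P[:,0]+c*P[:,1],P[:,2]]
r=least_squares(lambda q:(proj(p,X(q),s)-px).ravel(),[490,69,0,78],loss='soft_l1')
print(r.x[:2],np.degrees(r.x[2]),r.x[3]); print((proj(p,X(r.x),s)-px).round(1).tolist())
go([400,-195,172],90)
E
```

```text
[488.34432767  72.95466145] -3.652623611839062 82.30788380847002
[[-1.0, -0.8], [0.5, 0.1], [-0.0, -0.4], [0.4, -0.3], [-0.4, 0.6], [0.3, 0.9], [-0.7, -0.4], [0.2, -0.1], [-1.2, 1.1], [0.4, 0.6], [2.1, -1.3]]
m [-0.3036 -0.0537  0.0021] deg [ 0.15 -0.05  0.02]
```

Emit:
arm_command([
  [[-0.06,-0.01,0,0,0,0,1],[-0.12,-0.02,0,0,0,0,1],[-0.18,-0.03,0,0,0,0,1],[-0.24,-0.045,0,0,0,0,1],[-0.3,-0.055,0,0,0,0,1],[-0.32,-0.055,0,0.2,0,0,1],[-0.32,-0.055,0,0.2,0,0,1],[-0.32,-0.055,0,0.2,0,0,1],[-0.32,-0.055,0,0.2,0,0,1]],
])

```text
time_s: 4.18
tool_pos: [398.0, -211.1, 173.1]
ee_rot: [-179.8, 0.0, 90.1]
wrist_force: [-1.0, -0.9, -0.4]
grip_width: 85.4
finger_force: 0.0
```

```bash
python3 - <<'E'
from h import *
s=arm.observe(); print(s['tool_pos'],s['ee_rot'],s['time_s'])
p=arm.capture('wrist'); save(p,'w2')
for k,z in dict(lock_case=0,edge_left=9,edge_right=9,end_face=9,clipped_corner=9).items():
    for q in arm.tip_of(k,p)[:1]: print(k,round(q['score'],2),np.round(q['pixel'],1),ray(p,q['pixel'],z,s).round(1)[0])
m=arm.regions_of('lock_case',p)[0]; l,t,w,h=[int(v) for v in m['extent']]; print(l,t,w,h)
i=cv2.imread('pics/w2.png')[t-12:t+h+12,l-12:l+w+12]; cv2.imwrite('pics/c3.png',cv2.resize(i,None,fx=3,fy=3,interpolation=cv2.INTER_CUBIC))
E
```

```text
[ 397.99599088 -211.08328806  173.11098492] [-1.79841110e+02  1.06596019e-02  9.01044205e+01] 4.175
lock_case 0.65 [331.  207.3] [ 405.7 -244.     0. ]
edge_left 0.67 [359.  173.4] [ 433. -206.    9.]
edge_right 0.69 [358.3 248.1] [ 434.8 -286.4    9. ]
end_face 0.67 [352.7 153. ] [ 426.3 -185.7    9. ]
clipped_corner 0.78 [308.3 259.6] [ 381.6 -299.9    9. ]
298 149 59 123
```

View pics/c3.png

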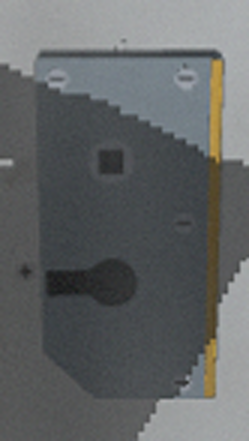

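The case crop shows the end edge at row 57, the brass side at columns 212–223 and the clip between (43,350) and (96,397). I'll fit the case pose from these.

```bash
python3 - <<'E'
from h import *
from scipy.optimize import least_squares
s=arm.observe(); p=arm.capture('wrist')
px=(np.array([(37,57),(222,57),(216,398),(96,397),(43,350)])+.5)/3-.5+[286,137]
P=np.array([[-30,60],[30,60],[30,-60],[-12,-60],[-30,-42.]])
def X(q):
    x,y,a=q;c,d=np.cos(a),np.sin(a); return np.c_[x+c*P[:,0]-d*P[:,1],y+d*P[:,0]+c*P[:,1],np.full(5,18.)]
r=least_squares(lambda q:(proj(p,X(q),s)-px).ravel(),[404,-244,0],loss='soft_l1')
x,y,a=r.x; a=np.degrees(a); print(x,y,a); print((proj(p,X(r.x),s)-px).round(1).tolist())
go([x,y,100],90+a,s); go([x,y,24],90+a,s)
E
```

```text
402.7895883007728 -247.51817496716907 0.2898870254607348
[[-0.6, -0.4], [0.9, -0.6], [-0.1, 0.1], [-0.1, 0.6], [-0.0, 0.6]]
m [-0.0355  0.0054  0.0726] deg [-0.21 -0.   -0.27]
m [-0.0355  0.0057  0.1486] deg [-0.21 -0.   -0.27]
```

Emit:
arm_command([
  [[-0.022,0.003,0.04,-0.2,0,-0.3,1],[-0.0435,0.005,0.08,-0.2,0,-0.3,1],[-0.0435,0.005,0.11,-0.2,0,-0.3,1],[-0.0435,0.005,0.13,-0.2,0,-0.3,1],[-0.0435,0.005,0.142,-0.2,0,-0.3,1],[-0.0435,0.005,0.148,-0.2,0,-0.3,1],[-0.0435,0.005,0.148,-0.2,0,-0.3,1],[-0.0435,0.005,0.148,-0.2,0,-0.3,1]],
])

```text
time_s: 5.58
tool_pos: [402.6, -256.0, 25.2]
ee_rot: [179.9, 0.0, 90.3]
wrist_force: [-0.9, 0.5, 0.4]
grip_width: 85.3
finger_force: 0.0
```

Emit:
arm_command([
  [[0,0,0,0,0,0,0.75],[0,0,0,0,0,0,0.7],[0,0,0,0,0,0,0.65],[0,0,0,0,0,0,0.6],[0,0,0,0,0,0,0.6],[0,0,0,0,0,0,0.6]],
], newtons=40)

```text
time_s: 6.32
tool_pos: [402.1, -255.7, 24.6]
ee_rot: [-180.0, -0.0, 90.3]
wrist_force: [-0.1, 0.0, 0.4]
grip_width: 50.9
finger_force: 0.0
```

```bash
python3 - <<'E'
from h import *
s=arm.observe(); print(s['grip_width'],s['finger_force'],s['wrist_force'])
p=arm.capture('wrist'); q=arm.capture('scene')
i=np.vstack([p['color'][100:400,100:580],cv2.resize(q['color'][200:340,280:460],(480,300))]); cv2.imwrite('pics/w3.png',i[:,:,::-1])
E
```

```text
50.92931970866646 0.0 [-0.14450027  0.01429475  0.43409028]
```

View pics/w3.png

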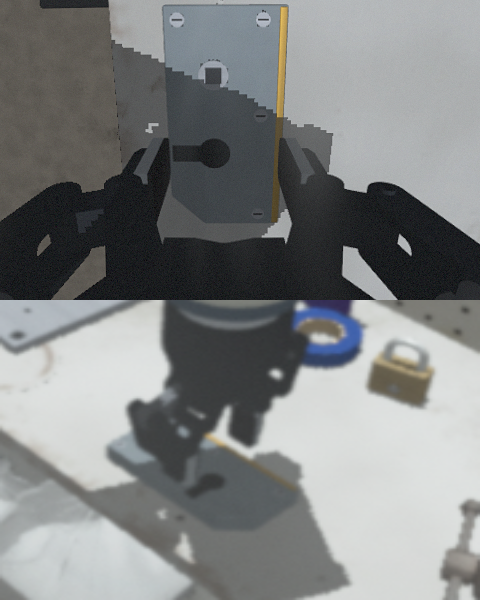

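The fingers closed above the case without touching it, so they need to be lower. I'll reopen, go 9 mm down and close again.

Emit:
arm_command([
  [[0,0,0,0,0,0,1],[0,0,0,0,0,0,1],[0,0,0,0,0,0,1],[0,0,0,0,0,0,1],[0,0,0.003,0,0,0,1],[0,0,0.006,0,0,0,1],[0,0,0.009,0,0,0,1],[0,0,0.009,0,0,0,1],[0,0,0.009,0,0,0,1]],
])

```text
time_s: 7.55
tool_pos: [402.1, -255.7, 15.6]
ee_rot: [-180.0, -0.0, 90.3]
wrist_force: [0.2, 1.0, 0.5]
grip_width: 85.4
finger_force: 0.0
```

Emit:
arm_command([
  [[0,0,0,0,0,0,0.75],[0,0,0,0,0,0,0.7],[0,0,0,0,0,0,0.65],[0,0,0,0,0,0,0.6],[0,0,0,0,0,0,0.6],[0,0,0,0,0,0,0.6]],
])

```text
time_s: 8.3
tool_pos: [402.1, -255.8, 15.6]
ee_rot: [180.0, 0.0, 90.3]
wrist_force: [-0.3, 0.4, -0.1]
grip_width: 51.3
finger_force: 0.0
```

```bash
python3 - <<'E'
from h import *
s=arm.observe(); x,y,z=s['tool_pos']
p=arm.capture('wrist'); q=arm.capture('scene')
out=[]
for c,r,(u0,v0,w,h),f in ((p,s,(180,150,280,250),1.7),(q,None,(310,220,110,100),4.3)):
    i=cv2.resize(c['color'][v0:v0+h,u0:u0+w,::-1],None,fx=f,fy=f)
    for X,col in (([x,y,z],(0,0,255)),([x-25.6,y,z],(0,255,0)),([x+25.6,y,z],(0,255,0)),([x-25.6,y,z-17],(255,0,255)),([x+25.6,y,z-17],(255,0,255))):
        a=(proj(c,X,r)[0]-[u0,v0])*f; cv2.circle(i,tuple(int(t) for t in a),4,col,-1)
    out.append(cv2.resize(i,(390,int(i.shape[0]*390/i.shape[1]))))
H=max(o.shape[0] for o in out); o=np.zeros((H,780,3),np.uint8)
for k,a in enumerate(out): o[:a.shape[0],390*k:390*k+390]=a
cv2.imwrite('pics/w4.png',o)
E
```

```text
(no output)
```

View pics/w4.png

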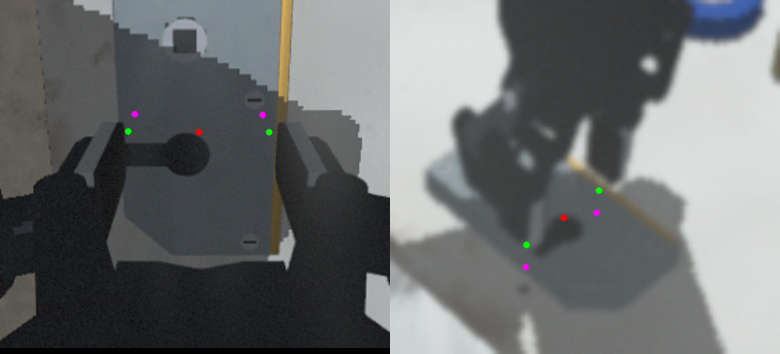

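Emit:
arm_command([
  [[0,0,0.001,0,0,0,0.6],[0,0,0.002,0,0,0,0.6],[0,0,0.003,0,0,0,0.6],[0,0,0.004,0,0,0,0.6],[0,0,0.004,0,0,0,0.6]],
])

```text
time_s: 9.02
tool_pos: [402.0, -255.7, 11.5]
ee_rot: [-180.0, -0.0, 90.3]
wrist_force: [0.1, 0.6, -0.2]
grip_width: 51.1
finger_force: 0.0
```

```bash
python3 - <<'E'
from h import *
print(arm.finger_overhang,[a for a in dir(arm) if a[0]!='_'])
s=arm.observe();print(s['tool_pos'],s['wrist_force'],s['grip_width'],s['finger_force'],s['joints'])
E
```

```text
17.0 ['Unreachable', 'capture', 'finger_overhang', 'job_done', 'observe', 'recognise', 'regions_of', 'tip_of']
[ 402.02539881 -255.67950826   11.4997442 ] [ 0.12205608  0.62899915 -0.15371014] 51.07020253071645 0.0 [-3.26356761e+01  2.59965404e+01  1.20057342e+02 -4.71948002e-04
  3.39563949e+01 -3.29367548e+01]
```

Emit:
arm_command([
  [[0,0,0.001,0,0,0,0.6],[0,0,0.002,0,0,0,0.6],[0,0,0.003,0,0,0,0.6],[0,0,0.003,0,0,0,0.6]],
])

```text
time_s: 9.52
tool_pos: [402.0, -255.7, 8.5]
ee_rot: [-180.0, -0.0, 90.3]
wrist_force: [0.2, -0.5, 0.4]
grip_width: 51.2
finger_force: 0.0
```

Emit:
arm_command([
  [[0,0,0.001,0,0,0,0.6],[0,0,0.002,0,0,0,0.6],[0,0,0.003,0,0,0,0.6],[0,0,0.003,0,0,0,0.6]],
])

```text
time_s: 10.02
tool_pos: [402.2, -255.8, 6.9]
ee_rot: [180.0, 0.0, 90.3]
wrist_force: [-5.2, 3.7, 25.2]
grip_width: 50.9
finger_force: 12.8
```

Emit:
arm_command([
  [[0,0,-0.004,0,0,0,0.6],[0,0,-0.004,0,0,0,1],[0,0,-0.004,0,0,0,1],[0,0,-0.004,0,0,0,1],[0,0,-0.004,0,0,0,1]],
])

```text
time_s: 10.65
tool_pos: [402.0, -255.6, 9.4]
ee_rot: [-180.0, -0.0, 90.3]
wrist_force: [0.2, 0.5, -0.8]
grip_width: 85.4
finger_force: 0.0
```

```bash
python3 - <<'E'
from h import *
s=arm.observe(); x,y,z=s['tool_pos']; print(s['tool_pos'])
p=arm.capture('wrist'); q=arm.capture('scene')
for k in ('edge_left','end_face'):
  for c,r in((p,s),(q,None)):
    for g in arm.tip_of(k,c)[:1]: print(k,ray(c,g['pixel'],9,r).round(1))
a=cv2.resize(p['color'][100:,140:500],(480,400)); b=cv2.resize(q['color'][215:315,310:420],None,fx=2.9,fy=4,interpolation=cv2.INTER_CUBIC)
cv2.imwrite('pics/w5.png',np.hstack([a,b[:400]])[:,:,::-1])
E
```

```text
[ 401.9784277  -255.64384122    9.41187084]
edge_left [[ 434.4 -204.7    9. ]]
edge_left [[ 430.9 -202.4    9. ]]
end_face [[ 426.9 -186.5    9. ]]
end_face [[ 417.7 -189.1    9. ]]
```

View pics/w5.png

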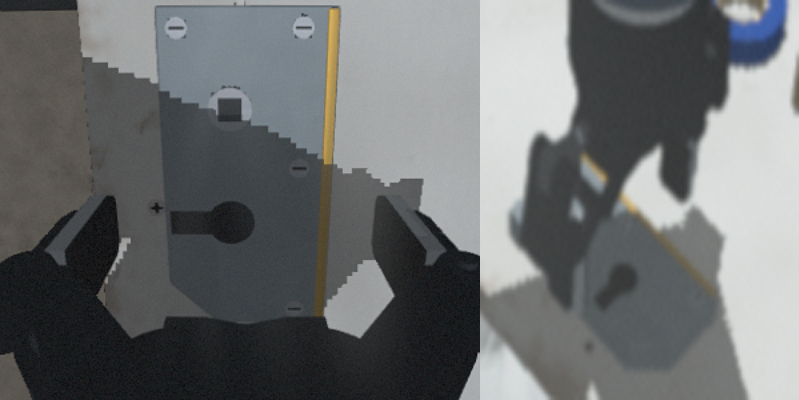

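Emit:
arm_command([
  [[0,0,0.004,0,0,0,1],[0,0,0.008,0,0,0,1],[0,0,0.011,0,0,0,1],[0,0,0.013,0,0,0,1],[0,0,0.013,0,0,0,1]],
])

```text
time_s: 11.58
tool_pos: [402.0, -255.7, -3.6]
ee_rot: [-180.0, -0.0, 90.3]
wrist_force: [0.5, 0.4, -0.6]
grip_width: 85.5
finger_force: 0.0
```

Emit:
arm_command([
  [[0,0,0,0,0,0,0.8],[0,0,0,0,0,0,0.75],[0,0,0,0,0,0,0.7],[0,0,0,0,0,0,0.66],[0,0,0,0,0,0,0.62],[0,0,0,0,0,0,0.6]],
])

```text
time_s: 12.32
tool_pos: [402.2, -255.8, -3.1]
ee_rot: [180.0, 0.0, 90.3]
wrist_force: [-0.5, 0.8, 5.6]
grip_width: 58.8
finger_force: 42.1
```

Emit:
arm_command([
  [[0,0,-0.005,0,0,0,0.3],[0,0,-0.02,0,0,0,0.3],[0,0,-0.045,0,0,0,0.3],[0,0,-0.07,0,0,0,0.3],[0,0,-0.07,0,0,0,0.3],[0,0,-0.07,0,0,0,0.3]],
], newtons=60)

```text
time_s: 13.08
tool_pos: [401.7, -255.5, 66.3]
ee_rot: [-180.0, -0.0, 90.3]
wrist_force: [-0.4, 1.6, -4.2]
grip_width: 58.1
finger_force: 65.6
```

```bash
python3 - <<'E'
from h import *
go([491.8,80.9,66],86.35); go([491.8,80.9,9.5],86.35)
E
```

```text
m [3.359e-01 9.180e-02 3.000e-04] deg [-0.01 -0.01  3.95]
m [0.3359 0.0919 0.0568] deg [-0.01 -0.01  3.95]
```

Emit:
arm_command([
  [[0.03,0.01,0,0,0,0.5,0.3],[0.07,0.02,0,0,0,1,0.3],[0.12,0.033,0,0,0,1.5,0.3],[0.17,0.046,0,0,0,2,0.3],[0.22,0.06,0,0,0,2.5,0.3],[0.27,0.074,0,0,0,3,0.3],[0.31,0.085,0,0,0,3.5,0.3],[0.333,0.091,0,0,0,3.95,0.3],[0.336,0.092,0,0,0,3.95,0.3],[0.336,0.092,0,0,0,3.95,0.3],[0.336,0.092,0,0,0,3.95,0.3]],
])

```text
time_s: 14.45
tool_pos: [491.7, 79.8, 66.2]
ee_rot: [-179.9, 0.0, 86.3]
wrist_force: [0.9, 0.5, -4.7]
grip_width: 57.8
finger_force: 65.6
```

```bash
python3 - <<'E'
from h import *
s=arm.observe(); go([491.8,80.9,9.5],86.35)
print(s['tool_pos'],s['ee_rot'])
p=arm.capture('wrist')
# jig-frame projection of held case: underside at tool z - (-3.1)
zc=s['tool_pos'][2]+3.1
a=np.radians(-3.65);J=lambda X:[np.array([[np.cos(a),np.sin(a)],[-np.sin(a),np.cos(a)]])@(x[:2]-[488.3,73.0]) for x in X]
for k in ('lock_case','edge_left','end_face'):
    for g in arm.tip_of(k,p)[:1]: print(k,round(g['score'],2),np.round(g['pixel']),np.round(J(ray(p,g['pixel'],zc+(0 if k=='lock_case' else 9),s)),1))
i=p['color'].copy()
P=np.array([[-30,60],[30,60],[30,-60],[-12,-60],[-30,-42.]])+[3,16.3]
R=np.array([[np.cos(a),-np.sin(a)],[np.sin(a),np.cos(a)]])
def W(X,z): X=np.atleast_2d(X)@R.T+[488.3,73.0]; return np.c_[X,np.full(len(X),z)]
cv2.polylines(i,[proj(p,W(P,zc+18),s).astype(int)],True,(255,0,0),1)
for X,z in (([45,46],26),([45,-26],26),([31,82.3],22)): cv2.circle(i,tuple(int(t) for t in proj(p,W(X,z),s)[0]),3,(0,255,0),-1)
cv2.imwrite('pics/w6.png',cv2.resize(i[:,160:560,::-1],None,fx=1.5,fy=1.5))
E
```

```text
m [0.0011 0.0001 0.0567] deg [-0.06  0.02 -0.05]
[491.71707227  79.81068515  66.20006987] [-1.79941172e+02  2.09335185e-02  8.62991565e+01]
lock_case 0.86 [323. 227.] [[ 3.1 17.9]]
edge_left 0.87 [391. 149.] [[32.7 56.9]]
end_face 0.73 [378. 103.] [[26.2 76. ]]
```

View pics/w6.png

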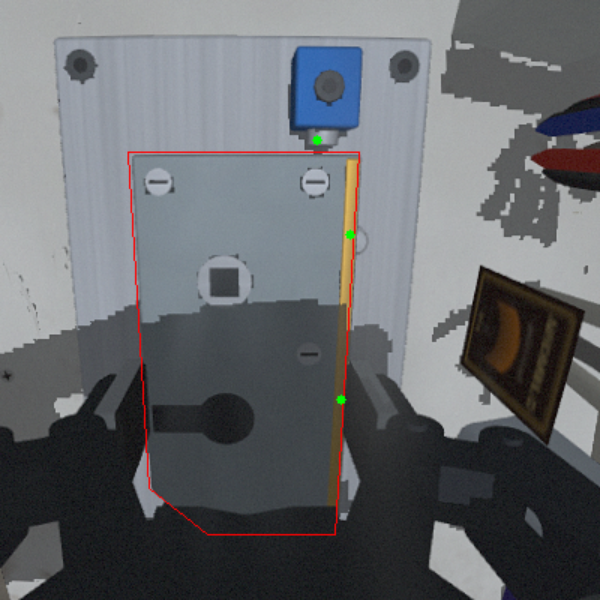

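The overlay matches the held case. The dowels sit about 2 mm further in +x than estimated and the gaps are about 4–6 mm. I'll lower onto the jig.

Emit:
arm_command([
  [[0,0.002,0.015,0,0,0,0.3],[0,0.002,0.03,0,0,0,0.3],[0,0.002,0.042,0,0,0,0.3],[0,0.002,0.05,0,0,0,0.3],[0,0.002,0.053,0,0,0,0.3],[0,0.002,0.055,0,0,0,0.3],[0,0.002,0.055,0,0,0,0.3]],
])

```text
time_s: 15.52
tool_pos: [494.5, 80.7, 11.8]
ee_rot: [180.0, -0.0, 86.4]
wrist_force: [-0.5, 0.1, -3.8]
grip_width: 58.1
finger_force: 65.6
```

Emit:
arm_command([
  [[0,0,0.0005,0,0,0,0.3],[0,0,0.001,0,0,0,0.3],[0,0,0.001,0,0,0,0.3]],
])

```text
time_s: 15.9
tool_pos: [494.3, 80.6, 10.7]
ee_rot: [180.0, -0.0, 86.3]
wrist_force: [-0.0, 0.3, -4.7]
grip_width: 58.1
finger_force: 65.6
```

Emit:
arm_command([
  [[0,0,0.0005,0,0,0,0.3],[0,0,0.001,0,0,0,0.3],[0,0,0.001,0,0,0,0.3]],
])

```text
time_s: 16.27
tool_pos: [494.3, 80.6, 9.6]
ee_rot: [-180.0, 0.0, 86.3]
wrist_force: [-0.5, 0.3, -4.7]
grip_width: 57.8
finger_force: 65.6
```

Emit:
arm_command([
  [[0,0,0.0005,0,0,0,0.3],[0,0,0.001,0,0,0,0.3],[0,0,0.001,0,0,0,0.3]],
])

```text
time_s: 16.65
tool_pos: [494.4, 80.6, 9.1]
ee_rot: [180.0, -0.0, 86.3]
wrist_force: [-1.9, -0.8, 5.8]
grip_width: 57.6
finger_force: 66.7
```

Emit:
arm_command([
  [[0,0,0,0,0,0,0.75],[0,0,0,0,0,0,0.85],[0,0,0,0,0,0,0.9],[0,0,-0.005,0,0,0,0.9],[0,0,-0.02,0,0,0,0.9],[0,0,-0.06,0,0,0,0.9],[0,0,-0.12,0,0,0,0.5],[0.02,0,-0.14,0,0,0,0],[0.02,0,-0.14,0,0,0,0],[0.02,0,-0.14,0,0,0,0]],
], newtons=40)

```text
time_s: 17.9
tool_pos: [494.9, 100.2, 148.3]
ee_rot: [-180.0, 0.0, 86.4]
wrist_force: [-0.4, -0.8, -0.7]
grip_width: 3.4
finger_force: 0.0
```

```bash
python3 - <<'E'
from h import *
s=arm.observe(); print(s['tool_pos'],s['ee_rot'],s['grip_width'],s['time_s'])
p=arm.capture('wrist')
a=np.radians(-3.65);R=np.array([[np.cos(a),-np.sin(a)],[np.sin(a),np.cos(a)]])
for k,z in dict(jig=0,lock_case=12,edge_left=21,edge_right=21,end_face=21,clipped_corner=21,dowel_left=12,dowel_right=12,end_stop=12).items():
    for g in arm.tip_of(k,p)[:1]:
        X=ray(p,g['pixel'],z,s)[0]; print(k,round(g['score'],2),np.round(g['pixel']),X.round(1),((X[:2]-[488.3,73])@R).round(1))
cv2.imwrite('pics/w7.png',cv2.resize(p['color'][40:360,250:490,::-1],None,fx=1.85,fy=1.85,interpolation=cv2.INTER_CUBIC))
E
```

```text
[494.91016163 100.24659233 148.28676773] [-1.79961613e+02  2.21603537e-02  8.63787212e+01] 3.4319525902748893 17.9
lock_case 0.93 [328. 194.] [499.1  91.   12. ] [ 9.7 18.6]
edge_left 0.92 [361. 149.] [529.5 131.3  21. ] [37.4 60.8]
edge_right 0.88 [356. 242.] [522.4  45.3  21. ] [ 35.8 -25.5]
end_face 0.78 [354. 132.] [524.5 146.8  21. ] [31.4 76. ]
clipped_corner 0.58 [299. 253.] [467.9  37.5  21. ] [-18.1 -36.7]
dowel_left 0.6 [357. 126.] [527.7 150.7  12. ] [34.4 80.1]
dowel_right 0.61 [363. 244.] [529.7  39.2  12. ] [ 43.5 -31.1]
end_stop 0.84 [358. 125.] [528.9 151.3  12. ] [35.5 80.8]
```

View pics/w7.png

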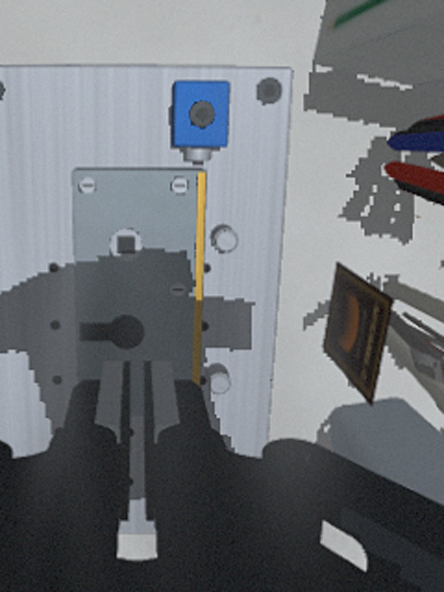

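The case lies flat on the jig, about 2–4 mm short of both dowels (221,240 and 218,380) and about 2 mm short of the button (198,158). Next I'll line the shut fingers up behind the clipped corner.

```bash
python3 - <<'E'
from h import *
go([453,24,80],41.35); go([453,24,25],41.35)
E
```

```text
m [-0.079  -0.0375  0.0684] deg [-2.000e-02  2.000e-02  4.499e+01]
m [-0.079  -0.0375  0.1234] deg [-2.000e-02  2.000e-02  4.499e+01]
```

Emit:
arm_command([
  [[-0.03,-0.01,0,0,0,9,0],[-0.06,-0.025,0.02,0,0,18,0],[-0.079,-0.0375,0.04,0,0,27,0],[-0.079,-0.0375,0.06,0,0,36,0],[-0.079,-0.0375,0.08,0,0,45,0],[-0.079,-0.0375,0.1,0,0,45,0],[-0.079,-0.0375,0.115,0,0,45,0],[-0.079,-0.0375,0.123,0,0,45,0],[-0.079,-0.0375,0.123,0,0,45,0],[-0.079,-0.0375,0.123,0,0,45,0]],
])

```text
time_s: 19.65
tool_pos: [453.5, 24.2, 26.0]
ee_rot: [180.0, -0.0, 41.4]
wrist_force: [-0.7, -0.2, -0.2]
grip_width: 0.3
finger_force: 0.0
```

Emit:
arm_command([
  [[0,0,0.001,0,0,0,0],[0,0,0.002,0,0,0,0],[0,0,0.003,0,0,0,0],[0,0,0.004,0,0,0,0],[0,0,0.004,0,0,0,0]],
])

```text
time_s: 20.27
tool_pos: [453.1, 24.1, 21.5]
ee_rot: [-180.0, 0.0, 41.3]
wrist_force: [0.4, 0.6, -0.2]
grip_width: -0.2
finger_force: 0.0
```

Emit:
arm_command([
  [[0,0,0.001,0,0,0,0],[0,0,0.002,0,0,0,0],[0,0,0.003,0,0,0,0],[0,0,0.003,0,0,0,0]],
])

```text
time_s: 20.78
tool_pos: [453.1, 24.1, 18.5]
ee_rot: [-180.0, 0.0, 41.4]
wrist_force: [-1.2, 0.2, 0.2]
grip_width: -0.0
finger_force: 0.0
```

Emit:
arm_command([
  [[0,0,0.001,0,0,0,0],[0,0,0.002,0,0,0,0],[0,0,0.003,0,0,0,0],[0,0,0.003,0,0,0,0]],
])

```text
time_s: 21.28
tool_pos: [453.1, 24.1, 15.5]
ee_rot: [-180.0, 0.0, 41.3]
wrist_force: [0.2, -0.2, 0.4]
grip_width: -0.2
finger_force: 0.0
```

Emit:
arm_command([
  [[0,0,0.001,0,0,0,0],[0,0,0.002,0,0,0,0],[0,0,0.002,0,0,0,0]],
])

```text
time_s: 21.65
tool_pos: [453.1, 24.1, 13.5]
ee_rot: [-180.0, 0.0, 41.3]
wrist_force: [0.3, -0.2, -0.6]
grip_width: 0.0
finger_force: 0.0
```

Emit:
arm_command([
  [[0,0,0.001,0,0,0,0],[0,0,0.002,0,0,0,0],[0,0,0.002,0,0,0,0]],
])

```text
time_s: 22.02
tool_pos: [453.1, 24.1, 11.5]
ee_rot: [-180.0, 0.0, 41.4]
wrist_force: [-0.2, -0.7, -0.9]
grip_width: 0.4
finger_force: 0.0
```

Emit:
arm_command([
  [[0,0,0.001,0,0,0,0],[0,0,0.0015,0,0,0,0],[0,0,0.0015,0,0,0,0]],
])

```text
time_s: 22.4
tool_pos: [453.1, 24.1, 10.1]
ee_rot: [-180.0, -0.0, 41.3]
wrist_force: [1.2, -0.7, 0.4]
grip_width: 0.1
finger_force: 0.0
```

Emit:
arm_command([
  [[0,0,0.001,0,0,0,0],[0,0,0.0015,0,0,0,0],[0,0,0.0015,0,0,0,0]],
])

```text
time_s: 22.78
tool_pos: [453.1, 24.1, 8.5]
ee_rot: [-180.0, 0.0, 41.3]
wrist_force: [-0.9, -0.5, 0.0]
grip_width: 0.2
finger_force: 0.0
```

Emit:
arm_command([
  [[0.002,0,0,0,0,0,0],[0.004,0,0,0,0,0,0],[0.005,0,0,0,0,0,0],[0.006,0,0,0,0,0,0],[0.007,0,0,0,0,0,0],[0.007,0,0,0,0,0,0]],
])

```text
time_s: 23.52
tool_pos: [458.4, 28.8, 8.6]
ee_rot: [180.0, -0.0, 41.4]
wrist_force: [-0.3, -0.8, -0.0]
grip_width: -0.1
finger_force: 0.0
```

Emit:
arm_command([
  [[0.0005,0,0,0,0,0,0],[0.001,0,0,0,0,0,0],[0.0015,0,0,0,0,0,0],[0.002,0,0,0,0,0,0],[0.002,0,0,0,0,0,0]],
])

```text
time_s: 24.15
tool_pos: [459.9, 30.1, 8.6]
ee_rot: [180.0, -0.0, 41.4]
wrist_force: [-0.5, 0.5, -0.1]
grip_width: -0.0
finger_force: 0.0
```

Emit:
arm_command([
  [[0.0005,0,0,0,0,0,0],[0.001,0,0,0,0,0,0],[0.001,0,0,0,0,0,0]],
])

```text
time_s: 24.52
tool_pos: [460.7, 30.7, 8.6]
ee_rot: [180.0, -0.0, 41.4]
wrist_force: [0.3, 0.0, 0.4]
grip_width: 0.2
finger_force: 0.0
```

Emit:
arm_command([
  [[0.0005,0,0,0,0,0,0],[0.001,0,0,0,0,0,0],[0.0015,0,0,0,0,0,0],[0.002,0,0,0,0,0,0],[0.002,0,0,0,0,0,0]],
])

```text
time_s: 25.15
tool_pos: [462.2, 32.1, 8.6]
ee_rot: [180.0, -0.0, 41.3]
wrist_force: [-0.3, 0.3, 0.5]
grip_width: -0.2
finger_force: 0.0
```

Emit:
arm_command([
  [[0.0004,0,0,0,0,0,0],[0.0008,0,0,0,0,0,0],[0.001,0,0,0,0,0,0]],
])

```text
time_s: 25.52
tool_pos: [462.9, 32.7, 8.6]
ee_rot: [-180.0, 0.0, 41.3]
wrist_force: [0.3, 0.3, 0.2]
grip_width: 0.0
finger_force: 0.0
```

Emit:
arm_command([
  [[0.0004,0,0,0,0,0,0],[0.0008,0,0,0,0,0,0],[0.001,0,0,0,0,0,0]],
])

```text
time_s: 25.9
tool_pos: [463.5, 33.4, 8.6]
ee_rot: [-180.0, 0.0, 41.4]
wrist_force: [-0.7, -1.7, -0.1]
grip_width: 0.3
finger_force: 0.4
```

Emit:
arm_command([
  [[0.0003,0,0,0,0,0,0],[0.0006,0,0,0,0,0,0],[0.0008,0,0,0,0,0,0]],
])

```text
time_s: 26.28
tool_pos: [464.2, 33.9, 8.6]
ee_rot: [-180.0, 0.0, 41.3]
wrist_force: [0.5, -0.1, 0.3]
grip_width: 0.2
finger_force: 0.3
```

Emit:
arm_command([
  [[0.0003,0,0,0,0,0,0],[0.0006,0,0,0,0,0,0],[0.0006,0,0,0,0,0,0]],
])

```text
time_s: 26.65
tool_pos: [464.7, 34.3, 8.6]
ee_rot: [180.0, -0.0, 41.3]
wrist_force: [-0.4, -1.2, -0.2]
grip_width: 0.1
finger_force: 0.2
```

Emit:
arm_command([
  [[0.0003,0,0,0,0,0,0],[0.0006,0,0,0,0,0,0],[0.0006,0,0,0,0,0,0]],
])

```text
time_s: 27.02
tool_pos: [465.2, 34.7, 8.6]
ee_rot: [180.0, -0.0, 41.4]
wrist_force: [-0.4, -1.2, -0.5]
grip_width: -0.0
finger_force: 0.2
```

Emit:
arm_command([
  [[0.0003,0,0,0,0,0,0],[0.0006,0,0,0,0,0,0],[0.0008,0,0,0,0,0,0]],
])

```text
time_s: 27.4
tool_pos: [465.8, 35.2, 8.6]
ee_rot: [180.0, -0.0, 41.3]
wrist_force: [0.1, -0.4, 0.6]
grip_width: 0.1
finger_force: 0.4
```

Emit:
arm_command([
  [[0.0003,0,0,0,0,0,0],[0.0006,0,0,0,0,0,0],[0.0006,0,0,0,0,0,0]],
])

```text
time_s: 27.78
tool_pos: [466.1, 35.6, 8.6]
ee_rot: [-180.0, 0.0, 41.3]
wrist_force: [-1.4, -1.0, 0.8]
grip_width: -0.4
finger_force: 0.6
```

```bash
python3 - <<'E'
from h import *
F=[]
for k in range(4):
    arm.capture('scene'); F.append(arm.observe()['wrist_force'])
F=np.mean(F,0); print(F.round(2), 'push',-(F[0]*.751+F[1]*.661))
E
```

```text
[-0.33 -0.98 -0.02] push 0.8969232120110495
```

Emit:
arm_command([
  [[0.0002,0,0,0,0,0,0],[0.0004,0,0,0,0,0,0],[0.0005,0,0,0,0,0,0]],
])

```text
time_s: 28.35
tool_pos: [466.5, 35.9, 8.6]
ee_rot: [-180.0, 0.0, 41.4]
wrist_force: [-0.6, -1.5, 0.7]
grip_width: 0.2
finger_force: 1.0
```

Emit:
arm_command([
  [[0.0002,0,0,0,0,0,0],[0.0004,0,0,0,0,0,0],[0.0005,0,0,0,0,0,0]],
])

```text
time_s: 28.72
tool_pos: [466.9, 36.3, 8.6]
ee_rot: [180.0, 0.0, 41.3]
wrist_force: [-0.4, -2.3, 0.1]
grip_width: 0.1
finger_force: 1.0
```

Emit:
arm_command([
  [[0.0002,0,0,0,0,0,0],[0.0004,0,0,0,0,0,0],[0.0004,0,0,0,0,0,0]],
])

```text
time_s: 29.1
tool_pos: [467.2, 36.5, 8.6]
ee_rot: [-180.0, 0.0, 41.4]
wrist_force: [-1.1, -2.5, 0.4]
grip_width: 0.2
finger_force: 1.3
```

Emit:
arm_command([
  [[0.0002,0,0,0,0,0,0],[0.0004,0,0,0,0,0,0],[0.0004,0,0,0,0,0,0]],
])

```text
time_s: 29.48
tool_pos: [467.3, 36.7, 8.5]
ee_rot: [-180.0, 0.0, 41.4]
wrist_force: [-2.7, -3.6, 0.6]
grip_width: -0.0
finger_force: 2.3
```

Emit:
arm_command([
  [[0.0002,0,0,0,0,0,0],[0.0004,0,0,0,0,0,0],[0.0004,0,0,0,0,0,0]],
])

```text
time_s: 29.85
tool_pos: [467.2, 36.8, 8.5]
ee_rot: [-180.0, 0.1, 41.4]
wrist_force: [-3.4, -6.3, 1.6]
grip_width: 0.1
finger_force: 3.1
```

Emit:
arm_command([
  [[0.0002,0,0,0,0,0,0],[0.0004,0,0,0,0,0,0],[0.0004,0,0,0,0,0,0]],
])

```text
time_s: 30.22
tool_pos: [467.1, 37.0, 8.4]
ee_rot: [-180.0, 0.1, 41.4]
wrist_force: [-3.5, -6.5, 1.8]
grip_width: 0.1
finger_force: 3.8
```

Emit:
arm_command([
  [[0,0.0002,0,0,0,0,0],[0,0.0003,0,0,0,0,0],[0,0.0003,0,0,0,0,0]],
])

```text
time_s: 30.6
tool_pos: [467.2, 36.9, 8.4]
ee_rot: [-179.9, 0.1, 41.4]
wrist_force: [-4.4, -5.2, 3.0]
grip_width: -0.0
finger_force: 3.4
```

Emit:
arm_command([
  [[0,0.0002,0,0,0,0,0],[0,0.0003,0,0,0,0,0],[0,0.0003,0,0,0,0,0]],
])

```text
time_s: 30.98
tool_pos: [467.2, 36.8, 8.3]
ee_rot: [-179.9, 0.1, 41.3]
wrist_force: [-4.5, -3.7, 2.7]
grip_width: -0.1
finger_force: 3.0
```

Emit:
arm_command([
  [[0.0002,0.0001,0,0,0,0,0],[0.0003,0.0002,0,0,0,0,0],[0.0003,0.0002,0,0,0,0,0]],
])

```text
time_s: 31.35
tool_pos: [467.2, 36.8, 8.3]
ee_rot: [-179.9, 0.1, 41.4]
wrist_force: [-6.3, -4.9, 1.8]
grip_width: 0.2
finger_force: 3.5
```

Emit:
arm_command([
  [[0.0002,0.0001,0,0,0,0,0],[0.0003,0.0001,0,0,0,0,0],[0.0003,0.0001,0,0,0,0,0]],
])

```text
time_s: 31.72
tool_pos: [467.3, 36.8, 8.3]
ee_rot: [-179.9, 0.2, 41.4]
wrist_force: [-6.7, -5.1, 3.5]
grip_width: 0.1
finger_force: 4.1
```

Emit:
arm_command([
  [[0.0002,0,0,0,0,0,0],[0.0004,0,0,0,0,0,0],[0.0004,0,0,0,0,0,0]],
])

```text
time_s: 32.1
tool_pos: [467.3, 36.8, 8.2]
ee_rot: [-179.9, 0.2, 41.4]
wrist_force: [-7.7, -6.9, 4.3]
grip_width: -0.0
finger_force: 5.0
```

```bash
python3 - <<'E'
from h import *
F=[];c,d=np.cos(np.radians(3.65)),np.sin(np.radians(3.65))
for k in range(4):
    p=arm.capture('scene'); F.append(-np.array(arm.observe()['wrist_force']))
x,y,z=np.mean(F,0); print('jig push x,y,z',x*c-y*d,x*d+y*c,z)
E
```

```text
jig push x,y,z 6.440637828166212 7.452080274005345 -4.310167175172151
```

Emit:
arm_command([
  [[0.0001,0.0002,0,0,0,0,0],[0.0002,0.0003,0,0,0,0,0],[0.0002,0.0003,0,0,0,0,0],[0.0002,0.0003,0,0,0,0,0],[0.0002,0.0003,0,0,0,0,0],[0.0002,0.0003,0,0,0,0,0]],
])

```text
time_s: 33.05
tool_pos: [467.3, 36.8, 8.1]
ee_rot: [-179.9, 0.2, 41.4]
wrist_force: [-8.6, -6.4, 5.0]
grip_width: -0.3
finger_force: 5.0
```

Emit:
arm_command([
  [[0,0,0,0,0,0,0],[0,0,0,0,0,0,0],[0,0,0,0,0,0,0],[0,0,0,0,0,0,0],[0,0,0,0,0,0,0],[0,0,0,0,0,0,0],[0,0,0,0,0,0,0],[0,0,0,0,0,0,0],[0,0,0,0,0,0,0],[0,0,0,0,0,0,0],[0,0,0,0,0,0,0],[0,0,0,0,0,0,0]],
])

```text
time_s: 34.55
tool_pos: [467.3, 36.8, 8.1]
ee_rot: [-179.9, 0.2, 41.4]
wrist_force: [-7.3, -6.1, 3.8]
grip_width: -0.1
finger_force: 5.0
```

```bash
python3 - <<'E'
from h import *
F=[];c,d=np.cos(np.radians(3.65)),np.sin(np.radians(3.65))
for k in range(5):
    p=arm.capture('scene'); F.append(-np.array(arm.observe()['wrist_force']))
x,y,z=np.mean(F,0); print('jig push x,y,z',x*c-y*d,x*d+y*c,z)
E
```

```text
jig push x,y,z 7.394882555540443 6.996767513868209 -4.176317605033445
```

Emit:
arm_command([
  [[0.0001,0.0001,0,0,0,0,0],[0.0003,0.0002,0,0,0,0,0],[0.0003,0.0002,0,0,0,0,0],[0.0003,0.0002,0,0,0,0,0],[0.0003,0.0002,0,0,0,0,0],[0.0003,0.0002,0,0,0,0,0],[0.0003,0.0002,0,0,0,0,0],[0.0003,0.0002,0,0,0,0,0],[0.0003,0.0002,0,0,0,0,0],[0.0003,0.0002,0,0,0,0,0],[0.0003,0.0002,0,0,0,0,0],[0.0003,0.0002,0,0,0,0,0]],
])

```text
time_s: 36.3
tool_pos: [467.3, 36.8, 8.1]
ee_rot: [-179.8, 0.3, 41.4]
wrist_force: [-8.1, -6.5, 4.2]
grip_width: -0.0
finger_force: 5.5
```

```bash
python3 - <<'E'
from h import *
F=[];c,d=np.cos(np.radians(3.65)),np.sin(np.radians(3.65))
for k in range(3):
    p=arm.capture('scene'); F.append(-np.array(arm.observe()['wrist_force']))
x,y,z=np.mean(F,0); print('jig push x,y,z',x*c-y*d,x*d+y*c,z)
s=arm.observe(); p=arm.capture('wrist')
for k,z in dict(edge_left=21,edge_right=21,end_face=21,lock_case=12,end_stop=12,dowel_left=12,dowel_right=12).items():
    for g in arm.tip_of(k,p)[:1]: print(k,round(g['score'],2),ray(p,g['pixel'],z,s)[0].round(1))
E
```

```text
jig push x,y,z 7.568035917763764 7.318959002388413 -4.313690784536234
edge_right 0.78 [527.2  48.7  21. ]
lock_case 0.89 [500.8  93.9  12. ]
dowel_left 0.61 [537.6 114.3  12. ]
dowel_right 0.82 [531.6  41.6  12. ]
```

Emit:
arm_command([
  [[-0.0004,-0.0002,0,0,0,0,0],[-0.001,-0.0005,0,0,0,0,0],[-0.0016,-0.0006,0,0,0,0,0],[-0.003,-0.0006,0,0,0,0,0],[-0.008,0,0,0,0,0,0],[-0.02,0,0,0,0,0,0],[-0.03,0,-0.01,0,0,0,0],[-0.03,0,-0.06,0,0,0,0],[-0.03,0,-0.12,0,0,0,0],[-0.03,0,-0.16,0,0,0,0],[-0.03,0,-0.16,0,0,0,0]],
])

```text
time_s: 38.22
tool_pos: [449.5, 17.2, 172.2]
ee_rot: [179.7, -0.3, 41.3]
wrist_force: [0.3, -1.0, 0.3]
grip_width: 0.0
finger_force: 0.0
```

```bash
python3 - <<'E'
from h import *
s=arm.observe(); p=arm.capture('wrist'); save(p,'w8'); print(s['tool_pos'])
W={}
for k,z in dict(edge_left=21,edge_right=21,end_face=21,clipped_corner=21,lock_case=12,end_stop=12,dowel_left=12,dowel_right=12,jig=0).items():
    for g in arm.tip_of(k,p)[:1]: print(k,round(g['score'],2),np.round(g['pixel'],1),ray(p,g['pixel'],z,s)[0].round(1))
# case outline, rectified in world at top z=30
r=arm.regions_of('lock_case',p)
if r:
    m=r[0]['pixels'].astype(np.uint8); c=max(cv2.findContours(m,cv2.RETR_EXTERNAL,cv2.CHAIN_APPROX_NONE)[0],key=len).reshape(-1,2)
    X=ray(p,c,30,s)[:,:2].astype(np.float32); b=cv2.minAreaRect(X); print(b,cv2.boxPoints(b).round(1).tolist())
go([480,90,172],86.35)
E
```

```text
[449.50379509  17.1577572  172.17672441]
edge_left 0.61 [282.4  26.4] [530.8 134.4  21. ]
edge_right 0.97 [355.5  95.6] [529.6  47.5  21. ]
clipped_corner 0.88 [319.5 145.7] [474.2  42.3  21. ]
lock_case 0.62 [299.4  85.5] [503.   92.1  12. ]
end_stop 0.69 [267.4  18.8] [527.9 150.8  12. ]
dowel_right 0.64 [360.9  97.1] [532.9  42.5  12. ]
((500.5422668457031, 93.41169738769531), (121.13877868652344, 61.097694396972656), 85.56592559814453) [[465.3999938964844, 35.400001525878906], [526.2999877929688, 30.700000762939453], [535.7000122070312, 151.39999389648438], [474.79998779296875, 156.1999969482422]]
m [ 0.0723 -0.0329 -0.0039] deg [-5.0e-02  3.0e-02 -4.5e+01]
```

Emit:
arm_command([
  [[0.02,-0.01,0,0,0,-9,0],[0.04,-0.02,0,0,0,-18,0],[0.06,-0.03,0,0,0,-27,0],[0.072,-0.033,0,0,0,-36,0],[0.072,-0.033,0,0,0,-45,0],[0.072,-0.033,0,0,0,-45,0],[0.072,-0.033,0,0,0,-45,0]],
])

```text
time_s: 39.65
tool_pos: [479.8, 89.7, 168.5]
ee_rot: [-180.0, 0.0, 86.1]
wrist_force: [0.1, -0.3, 0.3]
grip_width: 0.1
finger_force: 0.0
```

```bash
cat > chk.py <<'E'
from h import *
s=arm.observe(); p=arm.capture('wrist'); save(p,'w9'); print(s['tool_pos'],s['ee_rot'])
for k,z in dict(jig=12,lock_case=30,end_stop=32,dowel_left=26,dowel_right=26).items():
    r=arm.regions_of(k,p)
    if not r: print(k,'none'); continue
    m=r[0]['pixels'].astype(np.uint8); c=max(cv2.findContours(m,cv2.RETR_EXTERNAL,cv2.CHAIN_APPROX_NONE)[0],key=len).reshape(-1,2)
    X=ray(p,c,z,s)[:,:2].astype(np.float32); b=cv2.minAreaRect(X); print(k,round(r[0]['score'],2),np.round(b[0],1),np.round(b[1],1),round(b[2],2),r[0]['extent'])
# subpixel straight edges: strong horizontal-gradient positions along rows of rectified top view
def rect(z,n=2.0):
    a=np.radians(-3.65);u,v=np.meshgrid(np.arange(-90,90,1/n),np.arange(130,-60,-1/n))
    W=np.c_[488.3+np.cos(a)*u.ravel()-np.sin(a)*v.ravel(),73+np.sin(a)*u.ravel()+np.cos(a)*v.ravel(),np.full(u.size,z)]
    q=proj(p,W,s).astype(np.float32); return cv2.remap(p['color'],q[:,0].reshape(u.shape),q[:,1].reshape(u.shape),cv2.INTER_LINEAR)
def edge(z,y0,y1,x0,x1,f,n=2.0):
    I=f(rect(z).astype(float)); I=cv2.GaussianBlur(I,(3,3),0); G=np.abs(np.gradient(I,axis=1)); out=[]
    for y in np.arange(y0,y1,2):
        r=int((130-y)*n); a,b=int((x0+90)*n),int((x1+90)*n); out.append((y,(a+np.argmax(G[r,a:b]))/n-90))
    o=np.array(out); k=np.polyfit(o[:,0],o[:,1],1); e=np.abs(np.polyval(k,o[:,0])-o[:,1]); k=np.polyfit(o[e<=np.median(e)*2+.3,0],o[e<=np.median(e)*2+.3,1],1)
    return 'x at y=20: %.2f tilt deg %.2f'%(np.polyval(k,20),-np.degrees(np.arctan(k[0])))
yel=lambda I:I[...,0]-I[...,2]; g=lambda I:I.mean(2)
print('brass',edge(30,-20,75,20,50,yel)); print('case -x',edge(30,0,75,-40,-5,g)); print('jig -x',edge(12,-20,120,-88,-60,g)); print('jig +x',edge(12,10,120,62,88,g))
E
python3 chk.py
```

```text
[479.81243596  89.71841513 168.47701235] [-1.79986016e+02  3.28652548e-03  8.61488154e+01]
jig 0.91 [490.6  83.7] [225.3 150.5] 85.96 [251.7, 63.5, 164.0, 224.8]
lock_case 0.72 [500.1  92.9] [119.8  60.2] 86.0 [311.4, 111.1, 69.3, 132.8]
end_stop 0.58 [526.8 167.4] [32.2 25.8] 86.58 [359.5, 69.9, 25.9, 41.5]
dowel_left 0.72 [490.2  87.4] [213.3 143.4] 86.08 [254.3, 64.0, 161.8, 223.4]
dowel_right none
brass x at y=20: 37.28 tilt deg 0.78
case -x x at y=20: -20.01 tilt deg -0.38
jig -x x at y=20: -73.66 tilt deg -1.81
jig +x x at y=20: 76.79 tilt deg -0.15
```

```bash
python3 -c "
from bench import arm
print(arm.job_done())"
```

```text
the job is handed in; nothing more can be done
None
```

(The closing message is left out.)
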